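# Turn the blue tote and stack it on the bolts

## Robot

A 7-joint arm with a two-finger parallel gripper is mounted at the origin on the work surface. World frame = base frame: x ahead of the robot, y to its left, z up, the work surface at z = 0. Lengths are in m, angles in rad, forces in N, time in s.
With the tool pointing down it reaches from about 0.425 to 0.875 m from the base axis. Payload 4.7 kg.
Tool frame: the origin (TCP) lies between the finger pads; the fingertips stand 11 mm ahead of it and the grasp point (between the pads) lies 8 mm behind it; z points along the fingers, y is the direction in which the jaws open and shut (so a half turn about z gives the same grasp; the last joint's range is limited). The gripper opens to 87 mm and grips with 3 to 60 N. Pads are 19 mm wide; open, the fingers measure 117 mm over their backs; the gripper's body (75 mm by 190 mm) begins 51 mm behind the grasp point.
Start: joints at [-1.17, 0.321, -0.07, 1.45, 0.023, 1.371, -0.057], TCP at [0.245, 0.602, 0.234] pointing down, gripper open.
Joint ranges: [-2.86, 2.86], [-0.3, 2.09], [-1.38, 1.24], [0.06, 2.45], [-1.56, 4.7], [0.09, 2.05], [-2.69, 2.69]. Speed limits (rad/s): [2.57, 2.57, 3.14, 3.14, 3.14, 3.14, 3.14].

## Interface

Orientations are given as a rotation vector (axis times angle).
In Python, from station import bot gives the robot as it stands. The module is installed in compiled form; this text tells all that it offers.
- The arm moves only by the tool jog_arm, never from a script. Its argument "steps" is a list of rows, each an object with "xyz": the shift along the world's x, y, z in m, a list of three; "angular": the turn, a rotation vector about the world's x, y, z in rad, a list of three; "gripper": the finger opening in m, from 0 to 0.087. In form: [{"xyz": [x, y, z], "angular": [ax, ay, az], "gripper": gripper}, ...]. A call has 1 to 10 rows; each row shifts and turns the pose as measured when the row begins; what a row does not reach is not made up. A row lasts 1/8 s, in which the tool goes at most 62.5 mm and 10.7 degrees, less where a joint would pass 70% of its speed; a pose out of reach is approached as far as the arm can. A call with a gripper value outside its range is refused whole. The fingers move at their own pace and stop on an object; "grip_force" is the grip in N (left out, the last holds). Time passes only in rows, so rows that do not move let the fingers close. It gives the time, the measured TCP pose, the force and the opening at its end, in the units of the state.
- bot.observe(): the state, without advancing time (a new reading comes with each control period).
- bot.camera(name): name is "side" or "top" or "wrist"; returns a dict with "frame" (400x640x3 uint8, blue, green, red), "intrinsics" (3x3 intrinsics, pixels), "R" (3x3) and "t" (3): a world point X has camera coordinates R X + t; the wrist camera has in their place "T_tool_cam" (4x4, takes a point from camera to tool coordinates, whose origin is the TCP and whose axes are the flange's). Camera axes: x right, y down, z forward; pixel columns grow to the right and rows downward; lengths in m; the calibration is good to about 2 mm. The wrist camera is an equidistant fisheye: a pixel r from the principal point sees the ray r / f radians off the axis. A picture is of the moment at which its call begins: read the wrist's pose just before it. There is no depth.
- bot.sign_off(): hands the job in, once; it reports no verdict.
Trained networks look in a picture, given as the dict that the camera call returned (one of the last four; its "shot" number tells which), for a name from the list of things; names that differ only in an ending like _2 or _b are one class to them, and where a whole thing is asked for, a point or a joint stands for the part that bears it (a point fixed in the world has none). Each returns a list of dicts, best first, with "score" (0 to 1); they miss things now and then, are a little off and sometimes report something else, mostly with a low value. They report only what shows in the picture. A call takes as long as a camera call.
- bot.find_in(thing, picture): "point" ([column, row] in pixels, amid what is visible of it).
The state is a dict: "time": time; "joint_positions": joint angles; "dq": joint speeds; "tau": joint torques, N m; "ee_pos": TCP position; "tool_rot": TCP orientation; "ft_force": force on the tool from outside, world axes, zero at the start; "moment": the same for the moment, N m; "gripper_width": finger opening in m.
Only numpy, scipy, OpenCV 4.12 (cv2) and the standard library are available. Lean on these libraries where they do the work, as an engineer would, in place of code of your own. Each camera call takes 0.05 s, during which the arm holds its last target.

## Task

The grey tote holds the bolts. Lift the empty blue tote by its cross bar, turn it so that its white end comes over the grey tote's plain end (turned half round, so it stands on the stacking lugs instead of nesting), set it down gently (not dropped) into the grey tote's mouth, fully down and level, and let go. Do not push the grey tote about, and leave the orange tote alone.

Things in the scene. Friction and masses are not known exactly. Their poses are not given: they have to be found in the camera images.
- blue_tote_grip (a point): Blue empty tote to move: open box 190 long (x) x 140 wide (y) x 80 mm high, flared rim 5 mm wider all round, 0.3-0.6 kg, flat on the table; its -x end is white. Point: centre of its 16 wide, 14 mm high black cross bar, 40 mm above its underside. The bar runs along y, wall to wall, top 33 mm below the rim; grip it from above, closing along x: 70 mm free each side, floor 36 mm below the point.
- grey_tote_mouth (a point): Grey tote, bolts low inside: same shape, about 1 kg, loose, flat on the table, white end at -x. Point: centre of its mouth at rim height, 80 mm above its underside. With the x axes opposite, the blue tote enters 16 mm and its feet stand on 4 lugs: its bar centre is then 24 mm above this point. Same way round it sinks about 17 mm deeper (wrong). Play 8 mm each side; the flare guides 5 more.
- grey_tote_white_end (a point): Middle of the rim at the grey tote's white end: 95 mm from its mouth centre along its -x axis, 80 mm above its underside.
- orange_tote_grip (a point): Bystander: an empty orange tote of the same shape with a white end; point at the centre of its cross bar, 40 mm above its underside. Not to be moved.

How it is judged:
At the end, for the whole second after the job is handed in: Blue tote at rest and level (4 deg) in the mouth of the grey tote, which stands level on the table; centres within 18 mm, lengths parallel within 12 deg, blue white end over grey plain end, blue bar centre 18 to 30 mm above the grey rim plane (on the lugs, not nested or perched) (horizontal distance between blue_tote_grip and grey_tote_mouth below 0.018 m and z of blue_tote_grip in the frame of grey_tote_mouth between 0.018 and 0.03 m and x of grey_tote_white_end in the frame of blue_tote_grip above 0.06 m and angle between the x axis of blue_tote_grip and the x axis of grey_tote_mouth, either way round below 0.21 rad and angle between each of blue_tote_grip, grey_tote_mouth's own z axis and vertical below 0.07 rad and height (world z) of grey_tote_mouth below 0.09 m and linear speed of blue_tote below 0.02 m/s); the robot touches nothing.
It fails at once if the orange tote is moved by more than 30 mm (distance of orange_tote_grip from where it was at the start of the episode above 0.03 m).
It fails at once if the grey tote is pushed by more than 40 mm (distance of grey_tote_mouth from where it was at the start of the episode above 0.04 m).
It fails at once if the blue tote is let fall from more than about 25 mm (linear speed of blue_tote above 0.7 m/s and contact force between the fingers and blue_tote below 0.5 N).
It also fails if it takes over 38 s, if anything falls off the work surface, if the arm or the gripper's body presses on something with over 40 N, if the wrist force passes 120 N, or if a joint passes its speed limit or range.

## Working session

There is one attempt and no reset: what is moved stays moved. The work goes in short steps, Python scripts to look and compute and a tool call to move; the robot and the scene stay as the last step left them, time stands still between calls to the robot, and variables do not carry over. Pictures are saved under pics/ and viewed, and the job is handed in when it is done.

Besides the shell and the picture viewer there is one more tool, called after "Emit:" as a command line: name --argument value ..., lists and objects as JSON in quotes. jog_arm: Moves the arm, as the interface text tells. Its arguments: {"type":"object","properties":{"steps":{"type":"array","items":{"type":"object","properties":{"xyz":{"type":"array","items":{"type":"number"}},"angular":{"type":"array","items":{"type":"number"}},"gripper":{"type":"number"}}}},"grip_force":{"type":"number"}},"required":["steps"]}

```bash
mkdir -p pics; python3 - <<'E'
from station import bot
import cv2,pickle
s=bot.observe(); print({k:s[k] for k in('time','ee_pos','tool_rot','ft_force','gripper_width')})
d={}
for n in('side','top','wrist'):
    p=bot.camera(n); cv2.imwrite(f'pics/{n}0.png',p['frame']); d[n]=p
    for th in('blue_tote_grip','grey_tote_mouth','grey_tote_white_end','orange_tote_grip'):
        print(n,th,[( [round(float(v),1) for v in r['point']],round(r['score'],2)) for r in bot.find_in(th,p)[:3]])
pickle.dump((s,d),open('d0.pkl','wb'))
E
```

```text
{'time': 0.0, 'ee_pos': array([0.24502542, 0.60147932, 0.23246518]), 'tool_rot': array([-6.03637169e-01, -3.08278670e+00,  2.97415519e-03]), 'ft_force': array([ 0.14415278, -0.14141451, -0.02544095]), 'gripper_width': 0.08721730626371536}
side blue_tote_grip [([331.6, 154.4], 0.78)]
side grey_tote_mouth [([358.0, 271.8], 0.91)]
side grey_tote_white_end [([357.9, 270.6], 0.82)]
side orange_tote_grip [([228.6, 141.4], 0.67)]
top blue_tote_grip [([243.5, 158.9], 0.58)]
top grey_tote_mouth [([388.6, 204.9], 0.95)]
top grey_tote_white_end [([388.4, 206.8], 0.58)]
top orange_tote_grip [([165.7, 251.1], 0.63)]
wrist blue_tote_grip []
wrist grey_tote_mouth [([47.4, 393.6], 0.48)]
wrist grey_tote_white_end [([48.5, 393.0], 0.59)]
wrist orange_tote_grip []
```

View pics/top0.png

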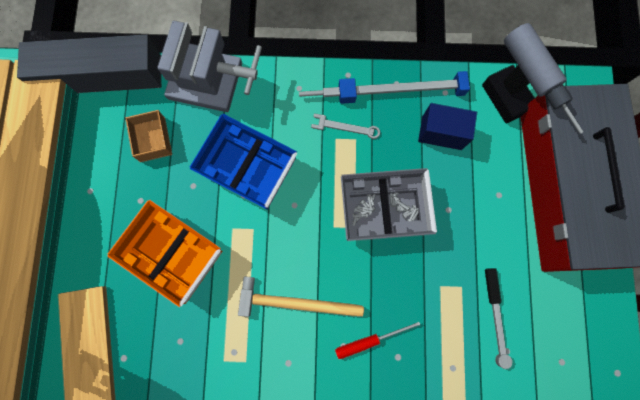

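View pics/side0.png

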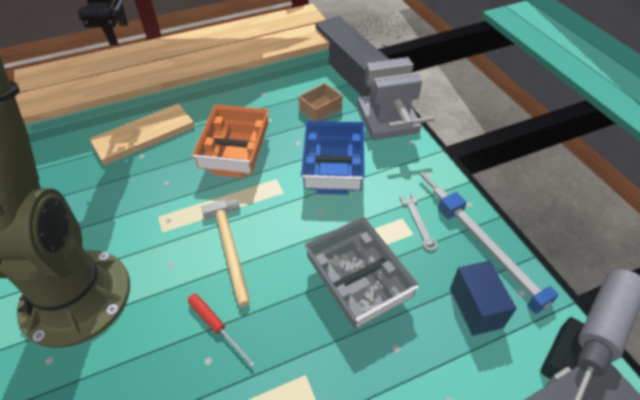

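View pics/wrist0.png

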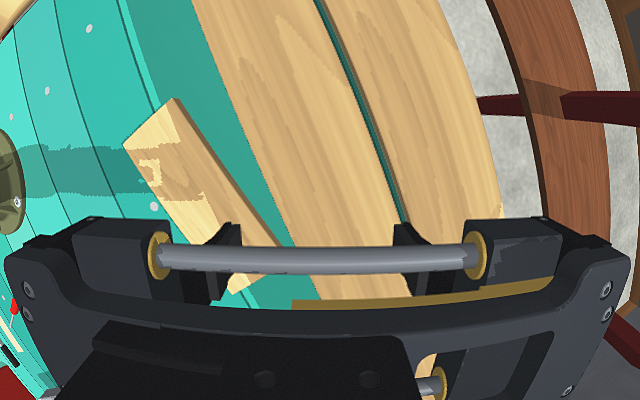

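The top view shows the blue tote at about (244,159) with its white end at the lower right. The grey tote is at (388,205) with its white end on the right, and the orange one is at (165,251). I'll back-project these and zoom in on the rims.

```bash
cat > h.py <<'E'
import numpy as np
def ray(p,uv):
    K=p['intrinsics'];d=np.linalg.inv(K)@np.array([uv[0],uv[1],1.]);R=np.array(p['R']);t=np.array(p['t'])
    return -R.T@t,R.T@d
def atz(p,uv,z):
    c,d=ray(p,uv);return c+d*(z-c[2])/d[2]
def proj(p,X):
    q=p['intrinsics']@(np.array(p['R'])@X+np.array(p['t']));return q[:2]/q[2]
E
python3 - <<'E'
import pickle,cv2,numpy as np
from h import *
s,d=pickle.load(open('d0.pkl','rb'));T=d['top'];S=d['side']
np.set_printoptions(precision=3,suppress=True)
print('cam',ray(T,(320,200)),ray(S,(320,200))[0])
for n,a,b,z in(('blue',(243.5,158.9),(331.6,154.4),.04),('grey',(388.6,204.9),(358,271.8),.06),('or',(165.7,251.1),(228.6,141.4),.04)):
    print(n,atz(T,a,z),atz(S,b,z))
f=T['frame']
a=cv2.resize(f[100:220,180:310],None,fx=3.05,fy=3.05,interpolation=cv2.INTER_CUBIC)
b=cv2.resize(f[150:270,330:460],None,fx=3.05,fy=3.05,interpolation=cv2.INTER_CUBIC)
cv2.imwrite('pics/crop0.png',np.hstack([a,b]))
E
```

```text
cam (array([ 0.364, -0.049,  1.083]), array([ 0.19 , -0.011, -0.982])) [ 0.286 -0.653  0.889]
blue [0.659 0.122 0.04 ] [0.65  0.133 0.04 ]
grey [ 0.556 -0.217  0.06 ] [ 0.551 -0.216  0.06 ]
or [0.438 0.285 0.04 ] [0.423 0.287 0.04 ]
```

View pics/crop0.png

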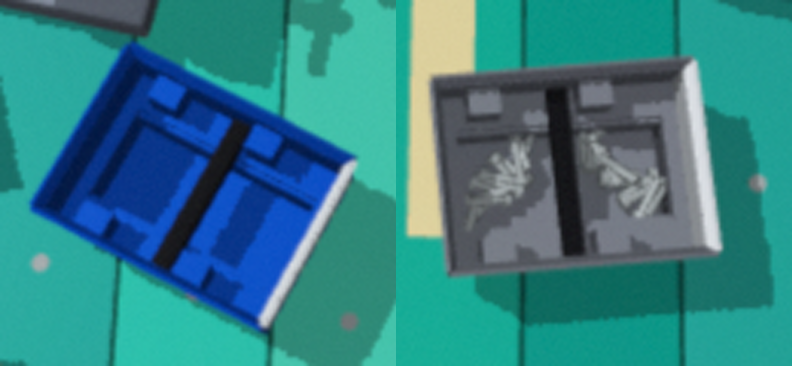

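```bash
cat > fit.py <<'E'
import numpy as np
from scipy.optimize import least_squares
from h import *
def fitrect(p,c,x0,z=.08,L=.2,W=.15):
    # corners order: (+x,+y... ) given as tote coords signs
    sg=np.array([[-1,-1],[-1,1],[1,1],[1,-1]])
    def res(v):
        R=np.array([[np.cos(v[2]),-np.sin(v[2])],[np.sin(v[2]),np.cos(v[2])]])
        return np.concatenate([proj(p,np.r_[v[:2]+R@(s*[L/2,W/2]),z])-q for s,q in zip(sg,c)])
    r=least_squares(res,x0);return r.x,res(r.x).reshape(-1,2)
E
python3 - <<'E'
import pickle,numpy as np
from fit import *
np.set_printoptions(precision=3,suppress=True)
s,d=pickle.load(open('d0.pkl','rb'));T=d['top']
k=lambda o,L:[np.array(o)+(np.array(q)+.5)/3.05-.5 for q in L]
# order (-x,-y),(-x,+y),(+x,+y),(+x,-y): -x=white
A,B,C,D=k((180,100),[(135,42),(356,160),(264,330),(30,206)])
# tote +x ~ world +y(left); tote +y ~ world -x (down)
print('blue',*fitrect(T,[B,C,D,A],[.66,.12,1.0]))
for q in (B,C,D,A): print(atz(T,q,.08))
a,b,c,e=k((330,150),[(36,76),(297,60),(324,252),(54,273)])
print('grey',*fitrect(T,[b,c,e,a],[.556,-.217,1.57]))
for q in (b,c,e,a): print(atz(T,q,.08))
m=k((180,100),[(242,125),(165,263)]);print('blue bar',[atz(T,q,.047) for q in m])
m=k((330,150),[(556-396,90),(574-396,255)]);print('grey bar',[atz(T,q,.047) for q in m])
E
```

```text
blue [0.646 0.114 1.106] [[ 2.154 -0.282]
 [-0.241  1.135]
 [-0.71   0.193]
 [-1.206 -1.226]]
[ 0.668 -0.004  0.08 ]
[0.537 0.058 0.08 ]
[0.624 0.236 0.08 ]
[0.755 0.167 0.08 ]
grey [ 0.556 -0.212  1.677] [[ 1.319 -1.756]
 [ 0.901  1.112]
 [-1.09   1.058]
 [-1.11  -0.632]]
[ 0.636 -0.301  0.08 ]
[ 0.494 -0.318  0.08 ]
[ 0.473 -0.123  0.08 ]
[ 0.618 -0.107  0.08 ]
blue bar [array([0.703, 0.087, 0.047]), array([0.592, 0.139, 0.047])]
grey bar [array([ 0.619, -0.204,  0.047]), array([ 0.493, -0.217,  0.047])]
```

Blue bar is at about (0.647, 0.113) with yaw 1.106. Grey is at about (0.556, -0.211) with yaw about 1.67. The plan is to grip with jaw yaw 1.106, then turn by about -2.57 rad, which stays inside joint 7's range. First I'll move over the blue tote.

Emit:
jog_arm --steps '[{"xyz": [0.038,-0.046,0.0],"angular": [0,0,-0.008],"gripper": 0.087},{"xyz": [0.038,-0.046,0.0],"angular": [0,0,-0.008],"gripper": 0.087},{"xyz": [0.038,-0.046,0.0],"angular": [0,0,-0.008],"gripper": 0.087},{"xyz": [0.038,-0.046,0.0],"angular": [0,0,-0.008],"gripper": 0.087},{"xyz": [0.038,-0.046,0.0],"angular": [0,0,-0.008],"gripper": 0.087},{"xyz": [0.038,-0.046,0.0],"angular": [0,0,-0.008],"gripper": 0.087},{"xyz": [0.038,-0.046,0.0],"angular": [0,0,-0.008],"gripper": 0.087},{"xyz": [0.038,-0.046,0.0],"angular": [0,0,-0.008],"gripper": 0.087},{"xyz": [0.038,-0.046,0.0],"angular": [0,0,-0.008],"gripper": 0.087},{"xyz": [0.038,-0.046,0.0],"angular": [0,0,-0.008],"gripper": 0.087}]'

```text
time: 2.0
ee_pos: [0.6295, 0.1326, 0.2356]
tool_rot: [0.708, 3.059, 0.012]
ft_force: [-0.2, 0.6, -0.6]
gripper_width: 0.0867
```

```bash
python3 - <<'E'
from station import bot
import cv2,pickle,numpy as np
s=bot.observe(); p=bot.camera('wrist'); cv2.imwrite('pics/wrist1.png',p['frame']); pickle.dump((s,p),open('d1.pkl','wb'))
print(s['ee_pos'],s['tool_rot'],s['joint_positions']);print(np.round(p['T_tool_cam'],3),p['intrinsics'])
E
```

```text
[0.62947022 0.13255526 0.23562749] [0.70819543 3.05915573 0.01190865] [-0.49249977  0.30560929  0.31118034  1.48260218 -0.10070975  1.36373662
  0.94126923]
[[ 0.    -0.968 -0.251  0.067]
 [ 1.     0.     0.001  0.001]
 [-0.001 -0.251  0.968 -0.152]
 [ 0.     0.     0.     1.   ]] [[309.70691629   0.         316.75180649]
 [  0.         309.70691629 195.88897753]
 [  0.           0.           1.        ]]
```

View pics/wrist1.png

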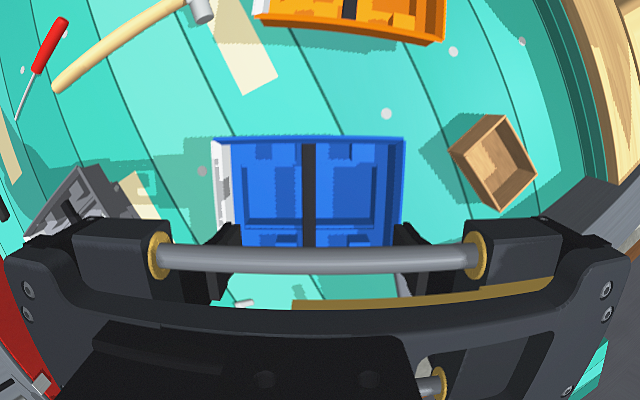

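The wrist picture shows the black bar running from about (309,144) down to (310,245), and the near rim corners at (212,137) and (405,137).

```bash
cat >> h.py <<'E'
from scipy.spatial.transform import Rotation as Ro
def wz(s,p,uv,z):
    K=p['intrinsics'];v=np.array([(uv[0]-K[0,2])/K[0,0],(uv[1]-K[1,2])/K[1,1]]);r=np.hypot(*v)
    d=np.r_[v/r*np.sin(r),np.cos(r)];M=np.array(p['T_tool_cam']);R=Ro.from_rotvec(s['tool_rot']).as_matrix()
    c=s['ee_pos']+R@M[:3,3];w=R@M[:3,:3]@d;return c+w*(z-c[2])/w[2]
E
python3 - <<'E'
import pickle
from h import *
np.set_printoptions(precision=4,suppress=True)
s,p=pickle.load(open('d1.pkl','rb'))
R=Ro.from_rotvec(s['tool_rot']).as_matrix();print('yaw',np.arctan2(R[1,1],R[0,1]),R[:,2])
a,b=wz(s,p,(309,146),.047),wz(s,p,(309.5,243),.047)
print('bar',a,b,'dir',np.arctan2(*(a-b)[1::-1])+np.pi/2)
c,d=wz(s,p,(212,137.5),.08),wz(s,p,(405,137.5),.08);print('rim',c,d,np.linalg.norm(c-d),np.arctan2(*(d-c)[1::-1]))
x=np.array([np.cos(1.11),np.sin(1.11)]);y=np.array([-x[1],x[0]])
print('centre from rim',(c+d)[:2]/2-y*.075, 'bar perp offset at .647,.113:',[(q[:2]-[.647,.113])@x for q in(a,b)],[(q[:2]-[.647,.113])@y for q in(a,b)])
E
python3 - <<'E'
E
```

```text
yaw 1.1158097451315747 [ 0.0032  0.007  -1.    ]
bar [0.595  0.1429 0.047 ] [0.6979 0.0924 0.047 ] dir 4.256777645570444
rim [0.539 0.06  0.08 ] [0.6263 0.2367 0.08  ] 0.19708338788712637 1.1122137768716416
centre from rim [0.6498 0.115 ] bar perp offset at .647,.113: [np.float64(0.003616289363018197), np.float64(0.004210442249907997)] [np.float64(0.05988054927740413), np.float64(-0.054709321771069956)]
```

Emit:
jog_arm --steps '[{"xyz": [0.019,-0.0165,-0.01],"angular": [-0.007,0.003,-0.003],"gripper": 0.087},{"xyz": [0,0,-0.05],"angular": [0,0,0],"gripper": 0.087},{"xyz": [0,0,-0.05],"angular": [0,0,0],"gripper": 0.087},{"xyz": [0,0,0],"angular": [0,0,0],"gripper": 0.087}]' --grip_force 30

```text
time: 2.55
ee_pos: [0.6555, 0.1006, 0.1239]
tool_rot: [0.739, 3.044, -0.01]
ft_force: [0.0, -0.4, 0.1]
gripper_width: 0.0869
```

Emit:
jog_arm --steps '[{"xyz": [-0.0075,0.0155,-0.02],"angular": [0,0,0.017],"gripper": 0.087},{"xyz": [0,0,0],"angular": [0,0,0],"gripper": 0.087}]'

```text
time: 2.8
ee_pos: [0.6499, 0.1173, 0.1078]
tool_rot: [0.711, 3.046, -0.007]
ft_force: [-0.1, -0.0, 0.9]
gripper_width: 0.0869
```

```bash
cat > st.py <<'E'
from station import bot
from h import *
np.set_printoptions(precision=4,suppress=True)
s=bot.observe();R=Ro.from_rotvec(s['tool_rot']).as_matrix()
print(s['time'],s['ee_pos'],'yaw',round(float(np.arctan2(R[1,1],R[0,1])),4),'zax',R[:,2],'F',s['ft_force'],s['gripper_width'],'dq',np.abs(s['dq']).max(),'q',s['joint_positions'])
E
python3 st.py
```

```text
2.8 [0.6499 0.1173 0.1078] yaw 1.1121 zax [ 0.0122 -0.0072 -0.9999] F [-0.0772 -0.0256  0.889 ] 0.08690503912467704 dq 0.07384158366925218 q [-0.4626  0.4255  0.3065  1.5913 -0.1275  1.1348  0.983 ]
```

Emit:
jog_arm --steps '[{"xyz": [-0.001,-0.001,-0.025],"angular": [0.007,0.012,0],"gripper": 0.087},{"xyz": [0,0,-0.025],"angular": [0,0,0],"gripper": 0.087},{"xyz": [0,0,-0.015],"angular": [0,0,0],"gripper": 0.087},{"xyz": [0,0,0],"angular": [0,0,0],"gripper": 0.087}]'

```text
time: 3.3
ee_pos: [0.654, 0.1146, 0.0471]
tool_rot: [0.715, 3.049, 0.006]
ft_force: [-1.1, -0.6, -0.1]
gripper_width: 0.087
```

```bash
python3 st.py; python3 - <<'E'
from station import bot
import cv2,pickle
s=bot.observe(); p=bot.camera('wrist'); cv2.imwrite('pics/wrist2.png',p['frame'])
E
```

```text
3.3 [0.654  0.1146 0.0471] yaw 1.1101 zax [ 0.0102  0.0015 -0.9999] F [-1.0735 -0.6378 -0.0563] 0.08697859467132699 dq 0.024161096307992215 q [-0.441   0.4939  0.2938  1.6275 -0.16    1.0335  1.0105]
```

View pics/wrist2.png

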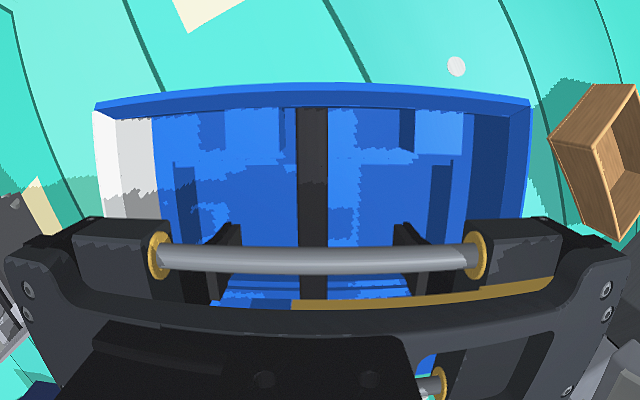

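The bar is centred between the fingers, at column 312 against 317. Next I'll descend the last 15 mm, close and lift a little.

Emit:
jog_arm --steps '[{"xyz": [-0.005,0.001,-0.015],"angular": [-0.001,0.01,0],"gripper": 0.087},{"xyz": [0,0,-0.0],"angular": [0,0,0],"gripper": 0.087}]'

```text
time: 3.6
ee_pos: [0.6502, 0.1158, 0.0335]
tool_rot: [0.717, 3.056, 0.003]
ft_force: [0.9, 0.2, 0.1]
gripper_width: 0.0871
```

```bash
python3 st.py
```

```text
3.6 [0.6502 0.1158 0.0335] yaw 1.1098 zax [ 0.0029  0.0013 -1.    ] F [0.9177 0.2357 0.1335] 0.08713811348847075 dq 0.03691009900913362 q [-0.4404  0.5074  0.29    1.6385 -0.165   1.0166  1.0115]
```

Emit:
jog_arm --steps '[{"xyz": [0,0,0],"angular": [0,0,0],"gripper": 0.0},{"xyz": [0,0,0],"angular": [0,0,0],"gripper": 0.0},{"xyz": [0,0,0],"angular": [0,0,0],"gripper": 0.0},{"xyz": [0,0,0],"angular": [0,0,0],"gripper": 0.0},{"xyz": [0,0,0],"angular": [0,0,0],"gripper": 0.0},{"xyz": [0,0,0],"angular": [0,0,0],"gripper": 0.0},{"xyz": [0,0,0.0],"angular": [0,0,0],"gripper": 0.0},{"xyz": [0,0,0],"angular": [0,0,0],"gripper": 0.0}]' --grip_force 40

```text
time: 4.6
ee_pos: [0.6506, 0.1147, 0.0349]
tool_rot: [0.717, 3.055, 0.001]
ft_force: [-0.5, 1.3, -1.3]
gripper_width: 0.0158
```

```bash
python3 st.py
```

```text
4.6 [0.6506 0.1147 0.0349] yaw 1.1098 zax [ 0.0036 -0.     -1.    ] F [-0.5161  1.2599 -1.2619] 0.015847426648842176 dq 0.006096558053848603 q [-0.4403  0.5059  0.2911  1.6376 -0.1633  1.0185  1.0115]
```

Emit:
jog_arm --steps '[{"xyz": [0,0,0.015],"angular": [0,0,0],"gripper": 0.0},{"xyz": [0,0,0.03],"angular": [0,0,0],"gripper": 0.0},{"xyz": [0,0,0.04],"angular": [0,0,0],"gripper": 0.0},{"xyz": [0,0,0.04],"angular": [0,0,0],"gripper": 0.0},{"xyz": [0,0,0.03],"angular": [0,0,0],"gripper": 0.0},{"xyz": [0,0,0.0],"angular": [0,0,0],"gripper": 0.0}]'

```text
time: 5.35
ee_pos: [0.6456, 0.1153, 0.1912]
tool_rot: [-0.716, -3.054, 0.002]
ft_force: [-0.1, 0.2, -5.8]
gripper_width: 0.0153
```

```bash
python3 st.py; python3 - <<'E'
from station import bot
import cv2
s=bot.observe(); p=bot.camera('side'); cv2.imwrite('pics/side3.png',p['frame'])
E
```

```text
5.35 [0.6456 0.1153 0.1912] yaw 1.1101 zax [-0.0054 -0.0003 -1.    ] F [-0.1143  0.2315 -5.8268] 0.015316798555621545 dq 0.05014038241279033 q [-0.4634  0.3646  0.3184  1.4987 -0.1166  1.3023  0.9771]
```

View pics/side3.png

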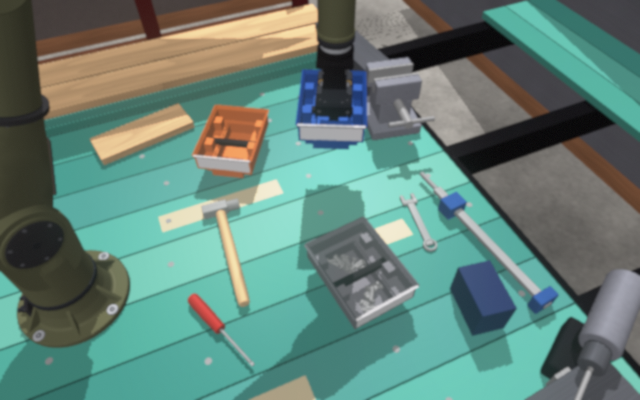

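Emit:
jog_arm --steps '[{"xyz": [-0.02,-0.02,0.01],"angular": [0,0,0],"gripper": 0.0},{"xyz": [-0.02,-0.035,0.01],"angular": [0,0,0],"gripper": 0.0},{"xyz": [-0.01,-0.03,0],"angular": [0,0,-0.08],"gripper": 0.0},{"xyz": [-0.005,-0.02,0],"angular": [0,0,-0.14],"gripper": 0.0},{"xyz": [-0.005,-0.02,0],"angular": [0,0,-0.16],"gripper": 0.0},{"xyz": [-0.005,-0.02,0],"angular": [0,0,-0.16],"gripper": 0.0},{"xyz": [-0.005,-0.02,0],"angular": [0,0,-0.16],"gripper": 0.0},{"xyz": [-0.005,-0.02,0],"angular": [0,0,-0.16],"gripper": 0.0},{"xyz": [0,-0.02,0],"angular": [0,0,-0.16],"gripper": 0.0},{"xyz": [0,-0.02,0],"angular": [0,0,-0.16],"gripper": 0.0}]'

```text
time: 6.65
ee_pos: [0.5568, -0.1175, 0.1884]
tool_rot: [-2.337, -2.049, 0.001]
ft_force: [0.2, -0.7, -5.6]
gripper_width: 0.0156
```

```bash
python3 st.py
```

```text
6.65 [ 0.5568 -0.1175  0.1884] yaw -0.1306 zax [-0.0226  0.025  -0.9994] F [ 0.2022 -0.6868 -5.5802] 0.015624394599835558 dq 0.9479881250092511 q [-0.3324  0.2146  0.5818  1.7141 -0.1422  1.2783  0.1527]
```

Emit:
jog_arm --steps '[{"xyz": [0,-0.02,0],"angular": [0,0,-0.16],"gripper": 0.0},{"xyz": [0,-0.02,0],"angular": [0,0,-0.16],"gripper": 0.0},{"xyz": [0,-0.015,0],"angular": [0,0,-0.16],"gripper": 0.0},{"xyz": [0,-0.01,0],"angular": [0,0,-0.16],"gripper": 0.0},{"xyz": [0,-0.005,0],"angular": [0,0,-0.16],"gripper": 0.0},{"xyz": [0,0,0],"angular": [0,0,-0.16],"gripper": 0.0},{"xyz": [0,0,0],"angular": [0,0,-0.16],"gripper": 0.0},{"xyz": [0,0,0],"angular": [0,0,-0.05],"gripper": 0.0},{"xyz": [0,0,0],"angular": [0,0,0],"gripper": 0.0}]'

```text
time: 7.78
ee_pos: [0.547, -0.1966, 0.1726]
tool_rot: [-3.091, -0.298, -0.003]
ft_force: [-0.3, -0.1, -5.6]
gripper_width: 0.0153
```

```bash
python3 st.py
```

```text
7.775 [ 0.547  -0.1966  0.1726] yaw -1.3784 zax [-0.0017  0.0362 -0.9993] F [-0.2848 -0.0784 -5.6364] 0.01525328518072996 dq 0.011716581483946137 q [-0.351   0.2789  0.794   1.72   -0.2426  1.2493 -0.8736]
```

Emit:
jog_arm --steps '[{"xyz": [0.006,-0.015,0.005],"angular": [-0.036,-0.002,-0.089],"gripper": 0.0},{"xyz": [0,0,0],"angular": [0,0,0],"gripper": 0.0},{"xyz": [0,0,0],"angular": [0,0,0],"gripper": 0.0}]'

```text
time: 8.15
ee_pos: [0.5513, -0.2113, 0.1748]
tool_rot: [-3.136, -0.16, 0.004]
ft_force: [0.1, -0.2, -5.6]
gripper_width: 0.015
```

```bash
python3 st.py; python3 - <<'E'
from station import bot
import cv2,pickle
s=bot.observe()
d={}
for n in('side','top','wrist'):
    p=bot.camera(n); cv2.imwrite(f'pics/{n}4.png',p['frame']); d[n]=p
pickle.dump((s,d),open('d4.pkl','wb'))
import numpy as np
f=d['top']['frame']; g=d['side']['frame']
cv2.imwrite('pics/crop4.png',np.hstack([cv2.resize(f[130:280,310:480],None,fx=2.3,fy=2.3,interpolation=3),cv2.resize(g[180:330,285:455],None,fx=2.3,fy=2.3,interpolation=3)]))
E
```

```text
8.15 [ 0.5513 -0.2113  0.1748] yaw -1.4688 zax [-0.0024  0.0015 -1.    ] F [ 0.1248 -0.2331 -5.6332] 0.015027433323010847 dq 0.00870505897682336 q [-0.3612  0.2944  0.8154  1.7051 -0.2254  1.2423 -0.9621]
```

View pics/crop4.png

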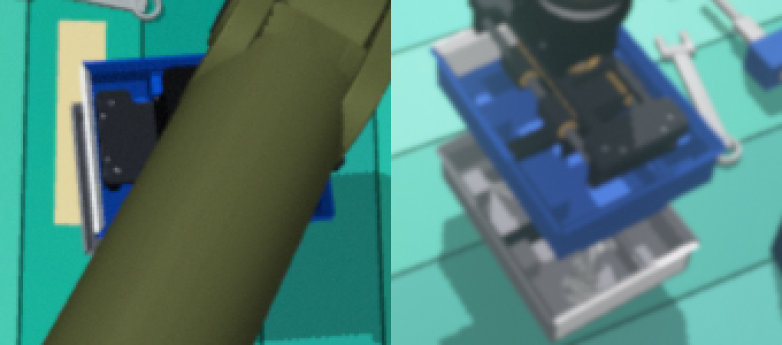

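View pics/wrist4.png

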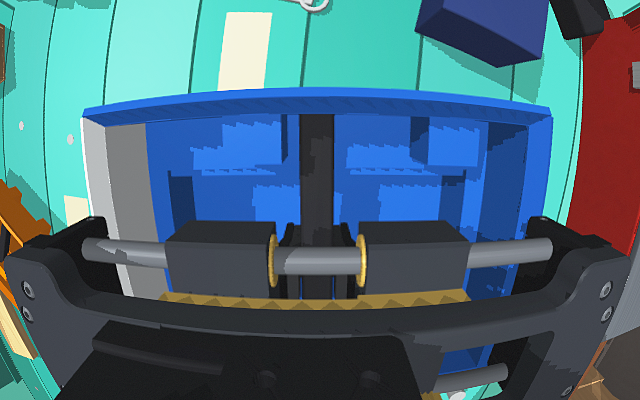

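View pics/side4.png

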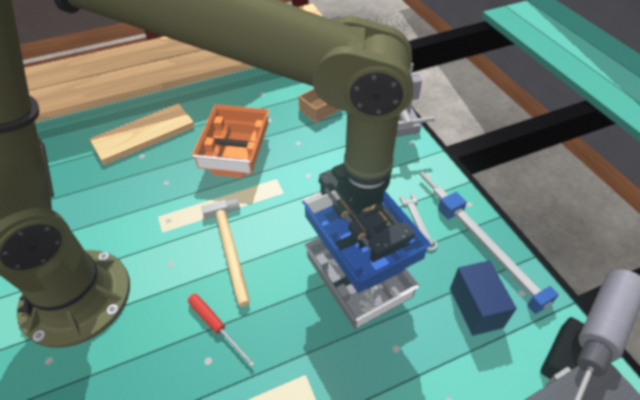

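The blue tote is above the grey one with its white end on the left, over grey's plain end. I'll overlay the models in both views to check the alignment.

```bash
cat > ov.py <<'E'
import cv2
from h import *
def box(p,img,off,sc,c,yaw,z,col,L=.2,W=.15):
    x=np.array([np.cos(yaw),np.sin(yaw)]);y=np.array([-x[1],x[0]])
    P=[]
    for a,b in((-1,-1),(-1,1),(1,1),(1,-1)):
        u=proj(p,np.r_[c+x*a*L/2+y*b*W/2,z]);P.append((u-off+.5)*sc-.5)
    cv2.polylines(img,[np.round(np.array(P)).astype(int)],True,col,1)
    return P
E
python3 - <<'E'
import pickle
from ov import *
s0,d0=pickle.load(open('d0.pkl','rb'));s,d=pickle.load(open('d4.pkl','rb'))
g=np.array([.556,-.2115]);b=np.array([.5543,-.2110]);zb=.1748+.005+.04
out=[]
for dd,n,o in((d0,'side',(290,200)),(d,'side',(290,180)),(d,'top',(320,140)),(d0,'top',(325,145))):
    p=dd[n];f=p['frame'][o[1]:o[1]+140,o[0]:o[0]+150];i=cv2.resize(f,None,fx=2.6,fy=2.1 and 2.6,interpolation=3)
    box(p,i,np.array(o),2.6,g,1.675,.08,(0,0,255))
    if dd is d: box(p,i,np.array(o),2.6,b,-1.469,zb,(0,255,255))
    out.append(i[:290])
cv2.imwrite('pics/ov4.png',np.vstack([np.hstack(out[:2]),np.hstack(out[2:])]))
E
```

```text
(no output)
```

View pics/ov4.png

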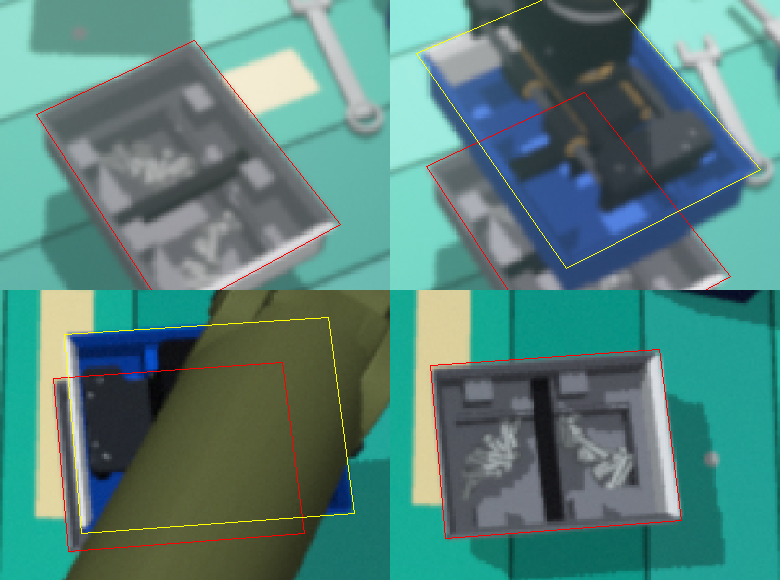

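The alignment agrees to within a few mm in both views. Now I'll descend to just above the rim.

Emit:
jog_arm --steps '[{"xyz": [0.001,0,-0.02],"angular": [0,0,0],"gripper": 0.0},{"xyz": [0,0,-0.02],"angular": [0,0,0],"gripper": 0.0},{"xyz": [0,0,0],"angular": [0,0,0],"gripper": 0.0},{"xyz": [0,0,0],"angular": [0,0,0],"gripper": 0.0}]'

```text
time: 8.8
ee_pos: [0.552, -0.2105, 0.1315]
tool_rot: [-3.135, -0.162, 0.004]
ft_force: [1.0, -0.2, -4.9]
gripper_width: 0.0155
```

```bash
python3 st.py
```

```text
8.8 [ 0.552  -0.2105  0.1315] yaw -1.4679 zax [-0.0029  0.0023 -1.    ] F [ 1.0309 -0.1601 -4.9448] 0.01551872529688137 dq 0.013511967183028283 q [-0.3425  0.3396  0.7984  1.7507 -0.2636  1.1658 -0.9345]
```

Emit:
jog_arm --steps '[{"xyz": [0.002,-0.001,-0.008],"angular": [-0.002,-0.003,0],"gripper": 0.0},{"xyz": [0,0,-0.006],"angular": [0,0,0],"gripper": 0.0},{"xyz": [0,0,-0.005],"angular": [0,0,0],"gripper": 0.0},{"xyz": [0,0,0],"angular": [0,0,0],"gripper": 0.0}]'

```text
time: 9.3
ee_pos: [0.5548, -0.2117, 0.1121]
tool_rot: [3.137, 0.162, 0.003]
ft_force: [-0.2, -0.6, -4.7]
gripper_width: 0.0155
```

```bash
python3 st.py; python3 - <<'E'
from station import bot
from ov import *
p=bot.camera('side');o=(290,180)
i=cv2.resize(p['frame'][180:330,285:445],None,fx=4,fy=4,interpolation=3);box(p,i,np.array((285,180)),4,np.array([.556,-.2115]),1.675,.08,(0,0,255));cv2.imwrite('pics/side5.png',i)
E
```

```text
9.3 [ 0.5548 -0.2117  0.1121] yaw -1.4675 zax [ 0.0019 -0.     -1.    ] F [-0.1591 -0.6194 -4.7216] 0.015537142338274707 dq 0.0075352056633475025 q [-0.331   0.364   0.7885  1.7665 -0.2843  1.127  -0.9195]
```

View pics/side5.png

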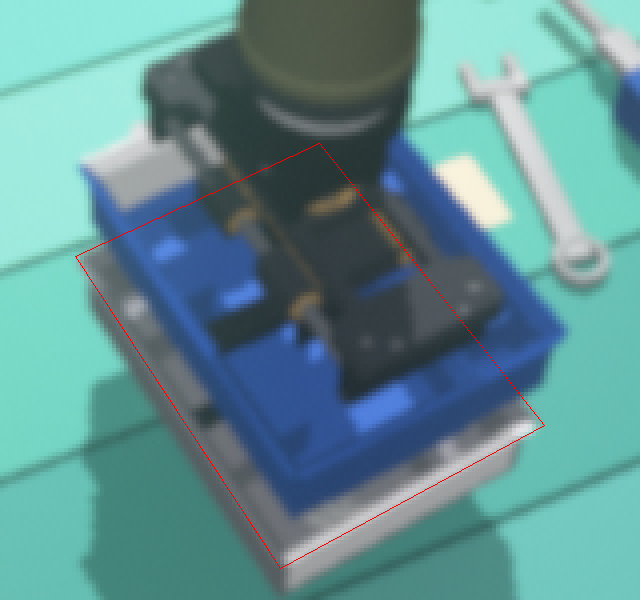

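Emit:
jog_arm --steps '[{"xyz": [-0.001,0,-0.003],"angular": [0,-0.002,0],"gripper": 0.0},{"xyz": [0,0,-0.003],"angular": [0,0,0],"gripper": 0.0},{"xyz": [0,0,-0.003],"angular": [0,0,0],"gripper": 0.0},{"xyz": [0,0,0],"angular": [0,0,0],"gripper": 0.0}]'

```text
time: 9.85
ee_pos: [0.5542, -0.2119, 0.1032]
tool_rot: [3.137, 0.162, 0.008]
ft_force: [0.6, -0.8, -5.4]
gripper_width: 0.0153
```

```bash
python3 st.py
```

```text
9.85 [ 0.5542 -0.2119  0.1032] yaw -1.4676 zax [ 0.0054 -0.0002 -1.    ] F [ 0.5742 -0.7544 -5.3546] 0.015311989279511313 dq 0.004740342895873151 q [-0.3271  0.3705  0.7847  1.7787 -0.2924  1.107  -0.9126]
```

Emit:
jog_arm --steps '[{"xyz": [-0.001,0,-0.003],"angular": [0,0.005,0],"gripper": 0.0},{"xyz": [0,0,-0.002],"angular": [0,0,0],"gripper": 0.0},{"xyz": [0,0,-0.001],"angular": [0,0,0],"gripper": 0.0},{"xyz": [0,0,0],"angular": [0,0,0],"gripper": 0.0}]'

```text
time: 10.35
ee_pos: [0.5534, -0.2119, 0.0989]
tool_rot: [-3.136, -0.162, -0.001]
ft_force: [-0.0, -0.4, -5.3]
gripper_width: 0.016
```

```bash
python3 st.py
```

```text
10.35 [ 0.5534 -0.2119  0.0989] yaw -1.4675 zax [ 0.0005  0.001  -1.    ] F [-0.0394 -0.4093 -5.3176] 0.01597114162764372 dq 0.0013430285632483772 q [-0.3234  0.378   0.7821  1.7799 -0.2966  1.1052 -0.909 ]
```

Emit:
jog_arm --steps '[{"xyz": [0,0,-0.002],"angular": [0,0,0],"gripper": 0.0},{"xyz": [0,0,-0.001],"angular": [0,0,0],"gripper": 0.0},{"xyz": [0,0,0],"angular": [0,0,0],"gripper": 0.0}]'

```text
time: 10.72
ee_pos: [0.5534, -0.212, 0.0989]
tool_rot: [-3.134, -0.162, -0.002]
ft_force: [-1.2, 1.1, -3.4]
gripper_width: 0.0158
```

```bash
python3 st.py
```

```text
10.725 [ 0.5534 -0.212   0.0989] yaw -1.4676 zax [ 0.001  0.003 -1.   ] F [-1.2006  1.1399 -3.3777] 0.01584664759532627 dq 0.002975652086880958 q [-0.3214  0.3783  0.7814  1.7795 -0.2988  1.1059 -0.9069]
```

Contact begins at TCP z 0.0989, as predicted (0.099). I'll lower a touch more to unload.

Emit:
jog_arm --steps '[{"xyz": [0,0,-0.002],"angular": [0,0,0],"gripper": 0.0},{"xyz": [0,0,-0.001],"angular": [0,0,0],"gripper": 0.0},{"xyz": [0,0,0],"angular": [0,0,0],"gripper": 0.0}]'

```text
time: 11.1
ee_pos: [0.5535, -0.212, 0.0989]
tool_rot: [-3.132, -0.162, -0.002]
ft_force: [-2.3, -0.2, -1.5]
gripper_width: 0.0162
```

```bash
python3 st.py; python3 - <<'E'
from station import bot
from ov import *
p=bot.camera('side')
i=cv2.resize(p['frame'][180:330,285:445],None,fx=4,fy=4,interpolation=3);box(p,i,np.array((285,180)),4,np.array([.556,-.2115]),1.675,.08,(0,0,255));box(p,i,np.array((285,180)),4,np.array([.556,-.2115]),1.675,.144,(0,255,255));cv2.imwrite('pics/side6.png',i)
E
```

```text
11.1 [ 0.5535 -0.212   0.0989] yaw -1.4675 zax [ 0.0011  0.005  -1.    ] F [-2.3426 -0.1773 -1.4705] 0.016223615209345336 dq 0.0032047366818801406 q [-0.3196  0.3787  0.7808  1.7788 -0.3009  1.1071 -0.9048]
```

View pics/side6.png

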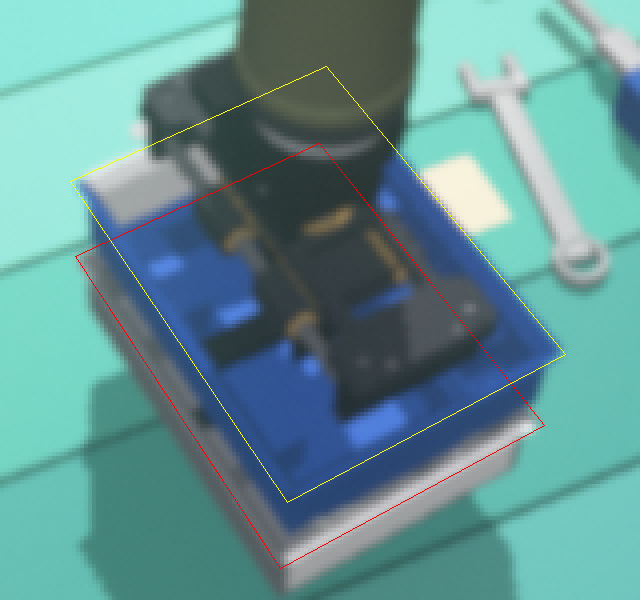

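Blue sits on the yellow seated-height outline, and grey is unmoved. Now I'll release.

Emit:
jog_arm --steps '[{"xyz": [0,0,-0.002],"angular": [0,0,0],"gripper": 0.0},{"xyz": [0,0,0],"angular": [0,0,0],"gripper": 0.03},{"xyz": [0,0,0],"angular": [0,0,0],"gripper": 0.05},{"xyz": [0,0,0],"angular": [0,0,0],"gripper": 0.06},{"xyz": [0,0,0],"angular": [0,0,0],"gripper": 0.06}]'

```text
time: 11.78
ee_pos: [0.5562, -0.2131, 0.0992]
tool_rot: [-3.135, -0.162, -0.011]
ft_force: [0.9, -0.1, 0.1]
gripper_width: 0.0478
```

```bash
python3 st.py
```

```text
11.775 [ 0.5562 -0.2131  0.0992] yaw -1.4675 zax [ 0.0067  0.0032 -1.    ] F [ 0.9455 -0.0865  0.0633] 0.04775844295066658 dq 0.005949209171710637 q [-0.3181  0.3801  0.7803  1.7765 -0.3033  1.1025 -0.9033]
```

Emit:
jog_arm --steps '[{"xyz": [0,0,0],"angular": [0,0,0],"gripper": 0.06},{"xyz": [0,0,0.01],"angular": [0,0,0],"gripper": 0.06},{"xyz": [0,0,0.03],"angular": [0,0,0],"gripper": 0.06},{"xyz": [0,0,0.04],"angular": [0,0,0],"gripper": 0.06},{"xyz": [0,0,0.04],"angular": [0,0,0],"gripper": 0.06},{"xyz": [0,0.03,0.03],"angular": [0,0,0],"gripper": 0.06},{"xyz": [0,0.05,0],"angular": [0,0,0],"gripper": 0.06},{"xyz": [0,0.06,0],"angular": [0,0,0],"gripper": 0.06},{"xyz": [0,0.06,0],"angular": [0,0,0],"gripper": 0.06},{"xyz": [0,0.06,0],"angular": [0,0,0],"gripper": 0.06}]'

```text
time: 13.02
ee_pos: [0.5549, 0.0451, 0.2612]
tool_rot: [-3.138, -0.136, -0.025]
ft_force: [0.4, 0.3, -0.4]
gripper_width: 0.0601
```

Emit:
jog_arm --steps '[{"xyz": [0,0.05,0],"angular": [0,0,0],"gripper": 0.06},{"xyz": [0,0.05,0],"angular": [0,0,0],"gripper": 0.06},{"xyz": [0,0,0],"angular": [0,0,0],"gripper": 0.06},{"xyz": [0,0,0],"angular": [0,0,0],"gripper": 0.06}]'

```text
time: 13.52
ee_pos: [0.554, 0.1543, 0.264]
tool_rot: [-3.134, -0.15, -0.03]
ft_force: [-0.2, -0.5, -0.7]
gripper_width: 0.0601
```

```bash
python3 st.py; python3 - <<'E'
from station import bot
from ov import *
out=[]
for n,o in(('side',(285,185)),('top',(320,140))):
    p=bot.camera(n);cv2.imwrite(f'pics/{n}7.png',p['frame'])
    i=cv2.resize(p['frame'][o[1]:o[1]+150,o[0]:o[0]+160],None,fx=2.5,fy=2.5,interpolation=3)
    j=i.copy()
    for z,c in((.08,(0,0,255)),(.144,(0,255,255))): box(p,i,np.array(o),2.5,np.array([.556,-.2115]),1.675,z,c)
    out.append(np.hstack([i,j])[:300])
    print(n,[(np.round(r['point'],1),round(r['score'],2)) for t in('blue_tote_grip','orange_tote_grip') for r in bot.find_in(t,p)[:1]])
cv2.imwrite('pics/fin7.png',np.vstack(out))
E
```

```text
13.525 [0.554  0.1543 0.264 ] yaw -1.4751 zax [ 0.0192  0.0047 -0.9998] F [-0.1757 -0.4731 -0.7072] 0.060141628119907 dq 0.023192489304929176 q [-0.8576  0.1412  0.6004  1.6346 -0.0808  1.371  -1.7225]
side [(array([363. , 252.9]), 0.92), (array([229.3, 139. ]), 0.8)]
top [(array([392.1, 199.6]), 0.84), (array([196.4, 253.3]), 0.71)]
```

View pics/fin7.png

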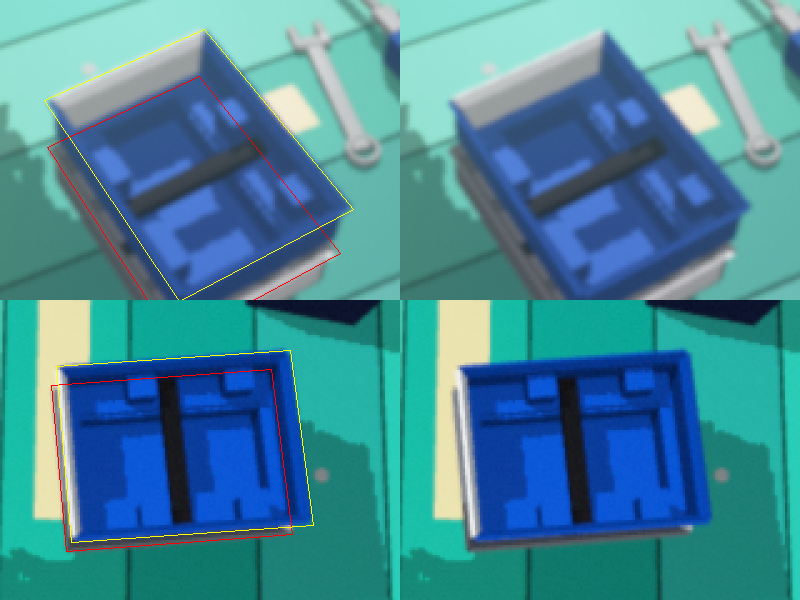

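The blue rim lies on the seated outline (z 0.144, level) in both views. Its white end is over grey's plain end, and grey is unmoved. The orange tote is unchanged in the side view, and in the top view the arm partly covers it. Handing in.

```bash
python3 -c "
from station import bot
print(bot.sign_off())"
```

```text
the job is handed in; nothing more can be done
None
```

I lifted the blue tote by its cross bar, turned it about 148° and lowered it onto the grey tote's lugs. I let go with the load mostly off the gripper, moved the arm clear and handed the job in at about 13.6 s of the 38 s allowed. The sign-off reports no verdict.

**Seating:** First contact came at a TCP height of 0.0989 m, against the 0.099 m I expected for standing on the lugs. After release, the blue rim matched the seated outline (0.144 m high, level, turned half round) to within a few mm in both the side and top views. Nested, it would sit about 17 mm lower.

**Orientation:** Blue's white end is over grey's plain end.

**Grey tote:** Its rim still matched its starting outline wherever it showed in the last pictures.

**Orange tote:** In the side view its detected point moved by about 2 pixels, so it looks unmoved. In the top view the detection shifted by about 31 pixels. I put that down to the arm partly covering the tote and did not check it further. The arm never went near the orange tote at low height.

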